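# Click the spice turntable round to its tab

### The arm

A 7-joint arm with a two-finger parallel gripper is mounted at the origin on the work surface. World frame = base frame: x ahead of the robot, y to its left, z up, the work surface at z = 0. Lengths are in m, angles in rad, forces in N, time in s.
With the tool pointing down it reaches from about 0.425 to 0.925 m from the base axis. Payload 6.8 kg.
Tool frame: the origin (TCP) lies midway between the tips of the shut fingers; the grasp point (between the pads) lies 19 mm behind it; y points along the fingers, z is the direction in which the jaws open and shut, and the axes are right-handed (so a half turn about y gives the same grasp; the last joint's range is limited). The gripper opens to 85 mm and grips with 20 to 120 N. Pads are 22 mm wide; open, the fingers measure 114 mm over their backs; the gripper's body (76 mm by 85 mm) begins 54 mm behind the grasp point. The pads swing forward as they close: fully open they stand 13 mm farther back than shut.
Start: joints at [1.093, 0.477, 0.022, 1.555, -0.011, 1.109, -0.083], TCP at [0.244, -0.629, 0.231] pointing down, gripper open.
Joint ranges: [-2.96, 2.96], [-0.34, 2.1], [-1.41, 1.46], [0.24, 2.44], [-1.37, 4.51], [0.17, 1.92], [-2.96, 2.96]. Speed limits (rad/s): [2.39, 2.39, 3.14, 3.14, 3.14, 3.14, 3.14].

### API

Orientations are given as a unit quaternion [w, x, y, z].
In Python, from station import bot gives the robot as it stands. The module is installed in compiled form; this text tells all that it offers.
- The arm moves only by the shell command python3 -m crank 'ROWS' [FORCE]. ROWS is JSON, a list of rows, each an object with "linear": the shift along the tool's x, y, z in m, a list of three; "dr": the turn, a rotation vector about the tool's x, y, z in degrees, a list of three; "hand": the gripper command: -1 is shut, 1 is fully open, values between are in proportion. A call has 1 to 10 rows; each row is the pose to reach, as a shift and turn from the pose commanded when the call began, along the tool's axes at that moment; what a row does not reach only later rows make up. A row lasts 1/12 s, in which the tool goes at most 41.7 mm and 7.16 degrees, less where a joint would pass 70% of its speed; a pose out of reach is approached as far as the arm can. A call with a gripper value outside its range is refused whole. The fingers move at their own pace and stop on an object; FORCE is the grip in N (left out, the last holds). Time passes only in rows, so rows that repeat a pose let the fingers close. It gives the time, the measured TCP pose, the force and the opening at its end, in the units of the state.
- bot.get_obs(): the state, without advancing time (a new reading comes with each control period).
- bot.read_camera(name): name is "side" or "top" or "wrist"; returns the picture (480x640x3 uint8, blue, green, red); there is no depth.
- bot.camera_params(name): a dict with "K" (3x3 intrinsics, pixels), "R" (3x3) and "t" (3): a world point X has camera coordinates R X + t; the wrist camera has in their place "hand_eye" (4x4, takes a point from camera to tool coordinates, whose origin is the TCP and whose axes are the tool frame's). Camera axes: x right, y down, z forward; pixel columns grow to the right and rows downward; lengths in m; the calibration is good to about 2 mm. The wrist camera is an equidistant fisheye: a pixel r from the principal point sees the ray r / f radians off the axis. A picture is of the moment at which its call begins: read the wrist's pose just before it. camera_params takes no time and is no camera call.
- bot.hand_in(): hands the job in, once; it reports no verdict.
Trained networks look in the newest picture that a camera, given by its name, has taken for a name from the list of things; names that differ only in an ending like _2 or _b are one class to them, and where a whole thing is asked for, a point or a joint stands for the part that bears it (a point fixed in the world has none). Each returns a list of dicts, best first, with "score" (0 to 1); they miss things now and then, are a little off and sometimes report something else, mostly with a low value. They report only what shows in the picture. A call takes as long as a camera call. They do not tell look-alikes from the thing itself.
- bot.search_frame(camera, target): "extent" ([left, top, right, bottom] in pixels, round what is visible of it).
- bot.cut_out(camera, target): "pixels" (480x640 bool, what is visible of it) and "extent" ([left, top, right, bottom] in pixels, round what is visible of it).
- bot.place_of(camera, target): "xy" ([column, row] in pixels: a listed point, or the origin of a listed thing).
The state is a dict: "t": time; "q": joint angles; "joint_vel": joint speeds; "joint_torque": joint torques, N m; "eef_pos": TCP position; "tool_rot": TCP orientation; "contact_force": force on the tool from outside, world axes, zero at the start; "torque": the same for the moment, N m; "gripper_width": opening from 0.0 (shut) to 1.0 (fully open).
Only numpy, scipy, OpenCV 4.12 (cv2) and the standard library are available. Lean on these libraries where they do the work, as an engineer would, in place of code of your own. Each camera call takes 0.05 s, during which the arm holds its last target. There are 200 camera calls.

### The job

Bring the glass spice jar round to the pointer tab: with a fingertip rubbing on its knurled band, turn the blue turntable anticlockwise (seen from above), one click or two as needed, until it clicks into rest with the jar right at the tab on the foot, and not a click past it. Do not touch the jar or the steel shaker, which stay standing in their rings, and leave the rolling pin, saucers and spoon rest where they are.

Things in the scene. Friction and masses are not known exactly. Their poses are not given: they have to be found in the camera images.
- turntable: rotating top of the blue plastic turntable: a disc 224 mm across that turns about its vertical axis and cannot be lifted or shifted. Origin on the axis at table level, z up; its x axis points from the axis through one of the six ring seats. Flat top 34 mm above the table, underside 20 mm
- band (a point): one point on the knurled band: the flat, finely ribbed outer part of the disc's top, 85 to 111 mm from the axis, all the way round, 34 mm above the table; the point (98 mm from the axis) turns with the disc. The disc's edge is ribbed too
- hub (a point): top of the small button on the axis (24 mm across, 44 mm above the table). Round it six equal ring seats, 53 mm across, 7 mm high, centres 56 mm from the axis, 60 degrees apart. The disc has six click positions 60 degrees apart, each with a seat at the tab; a spring resists leaving one (up to 0.3 N m, 3 N on the band) and past half-way, 30 degrees, it snaps on into the next
- foot: the fixed blue foot under the disc, 208 mm across, 8 mm high, carrying the pointer tab. Origin on the turning axis at table level, z up; its x axis points from the axis straight out through the tab
- tab (a point): top of the foot's pointer tab: an upright blue block just outside the disc's edge, 122 to 138 mm from the axis, 16 mm wide, 26 mm high; this point is 130 mm from the axis
- jar_mid (a point): centre (half-way up) of the loose glass spice jar with knurled steel screw lid, straight-sided, 40 mm across, 76 mm high, 150 g, standing in a ring seat of the disc with 3 mm play; the point is 72 mm above the table. At the start its seat is one or two clicks (60 or 120 degrees) clockwise of the tab, seen from above
- pin_mid (a point): centre of the short beech rolling pin lying on the table, 44 mm thick and 296 mm long with its handles; bystander
- saucers_mid (a point): centre of the stack of three white melamine saucers, 144 mm across, 31 mm high; bystander
- rest_mid (a point): centre of the dish of the steel spoon rest, dish 86 mm across and 12 mm high with a flat tail reaching 110 mm from the dish centre; bystander
- shaker_mid (a point): centre (half-way up) of the loose steel shaker, tapered and lidless, 40 mm across at the foot, 60 mm high, 90 g, standing in the seat next to the jar's, at 60 or 120 degrees clockwise of the tab, whichever the jar has not; it rides along on the disc
Not all that is in view belongs to the job. What is shaped like the foot but orange or pink is not meant.

How it is judged:
On the way:
1. a finger presses on the turntable's disc (contact force between the fingers and turntable above 0.5 N), for 0.1 s.
At the end, for the whole second after the job is handed in: the turntable is at rest with the jar upright in its seat at the tab: within 10 mm of the line from the axis to the tab and 46 to 64 mm out on the tab's side; the shaker still stands in its seat (y of jar_mid in the frame of foot between -0.01 and 0.01 m and x of jar_mid in the frame of foot between 0.046 and 0.064 m and height (world z) of jar_mid below 0.076 m and angle between each of jar_mid, shaker_mid's own z axis and vertical below 0.1 rad and height (world z) of shaker_mid below 0.068 m and horizontal distance between shaker_mid and hub between 0.048 and 0.064 m and angular speed of turntable below 0.05 rad/s); the robot touches nothing.
It fails at once if the jar is carried past the tab into the next click, or round the wrong way (y of jar_mid in the frame of foot above 0.036 m).
It fails at once if the robot touches the jar or the shaker (contact force between any of the fingers, the arm and jar above 1 N or contact force between any of the fingers, the arm and shaker above 1 N).
It fails at once if the jar or the shaker is lifted or tipped (height (world z) of jar_mid above 0.084 m or angle between any of jar_mid, shaker_mid's own z axis and vertical above 0.35 rad or height (world z) of shaker_mid above 0.076 m).
It fails at once if a bystander is moved (distance of any of pin_mid, saucers_mid, rest_mid from where it was at the start of the episode above 0.02 m).
It also fails if it takes over 51 s, if anything falls off the work surface, if the arm or the gripper's body presses on something with over 40 N, if the wrist force passes 120 N, or if a joint passes its speed limit or range.

## Working session

There is one attempt and no reset: what is moved stays moved. The work goes in short steps, Python scripts to look and compute and a shell command to move; the robot and the scene stay as the last step left them, time stands still between calls to the robot, and variables do not carry over. Pictures are saved under pics/ and viewed, about 8 in all and at most 12, crops included, and the job is handed in when it is done.

```bash
mkdir -p pics; cat > h.py <<'E'
import numpy as np, cv2
from station import bot
from scipy.spatial.transform import Rotation as Ro
def ray(cam,p):
    c=bot.camera_params(cam);K=np.array(c["K"])
    d=np.linalg.inv(K)@np.array([p[0],p[1],1.]);R=np.array(c["R"]);t=np.array(c["t"])
    return -R.T@t, R.T@d/np.linalg.norm(d)
def atz(cam,p,z):
    o,d=ray(cam,p);return o+d*(z-o[2])/d[2]
def tri(r):
    A=0;b=0
    for o,d in r:
        M=np.eye(3)-np.outer(d,d);A=A+M;b=b+M@o
    return np.linalg.solve(A,b)
E
python3 - <<'E'
from h import *
s=bot.get_obs();print({k:np.round(v,3).tolist() for k,v in s.items()})
ims=[bot.read_camera(c) for c in("top","side")]
for c,i in zip(("top","side"),ims): cv2.imwrite(f"pics/{c}0.png",i)
for n in "hub tab foot jar_mid shaker_mid pin_mid saucers_mid rest_mid".split():
    L={}
    for c in("top","side"):
        r=bot.place_of(c,n);L[c]=r
        print(n,c,[(np.round(x["xy"]).tolist(),round(x["score"],2)) for x in r[:3]])
    if L["top"] and L["side"]: print("   tri",tri([ray(c,L[c][0]["xy"]) for c in L]).round(3))
print(bot.get_obs()["t"])
E
```

```text
{'t': 0.0, 'q': [1.093, 0.478, 0.022, 1.556, -0.012, 1.109, -0.083], 'joint_vel': [-0.0, 0.0, -0.001, 0.0, -0.001, 0.002, 0.0], 'joint_torque': [-0.0, -59.645, 1.608, -28.12, 0.013, 0.009, 0.0], 'eef_pos': [0.244, -0.629, 0.23], 'tool_rot': [0.13, -0.13, 0.696, -0.694], 'contact_force': [0.156, -0.157, -0.491], 'torque': [0.023, 0.013, 0.011], 'gripper_width': 0.999}
hub top [([317.0, 229.0], 0.77)]
hub side [([326.0, 228.0], 0.74)]
   tri [0.583 0.009 0.059]
tab top [([450.0, 346.0], 0.8), ([236.0, 171.0], 0.76), ([359.0, 220.0], 0.54)]
tab side [([168.0, 417.0], 0.84), ([350.0, 282.0], 0.75)]
   tri [ 0.28  -0.335  0.02 ]
foot top [([398.0, 338.0], 0.76), ([463.0, 247.0], 0.68)]
foot side [([187.0, 350.0], 0.98), ([313.0, 241.0], 0.74), ([370.0, 143.0], 0.59)]
   tri [ 0.298 -0.204 -0.003]
jar_mid top [([311.0, 249.0], 0.71)]
jar_mid side [([303.0, 216.0], 0.9)]
   tri [0.533 0.023 0.085]
shaker_mid top [([327.0, 246.0], 0.74)]
shaker_mid side [([314.0, 241.0], 0.93), ([330.0, 226.0], 0.54)]
   tri [ 0.547 -0.017  0.053]
pin_mid top [([466.0, 250.0], 0.94)]
pin_mid side [([337.0, 427.0], 0.69), ([328.0, 240.0], 0.64)]
   tri [ 0.54  -0.385  0.022]
saucers_mid top []
saucers_mid side [([272.0, 142.0], 0.88), ([329.0, 226.0], 0.19)]
rest_mid top [([340.0, 152.0], 0.82)]
rest_mid side [([432.0, 257.0], 0.89)]
   tri [ 0.799 -0.054  0.01 ]
0.9
```

```bash
python3 - <<'E'
import cv2
a=cv2.imread("pics/top0.png");b=cv2.imread("pics/side0.png")
cv2.imwrite("pics/a.png",a);
c=cv2.resize(a[170:310,230:410],(800,622))[:600];cv2.imwrite("pics/c.png",c)
E
```

```text
(no output)
```

View pics/top0.png

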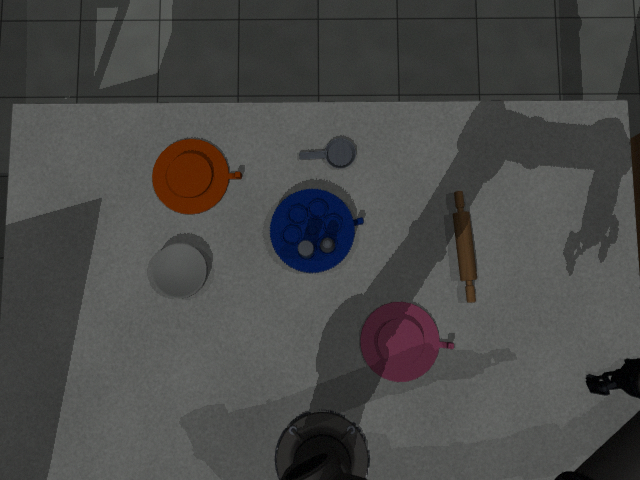

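View pics/side0.png

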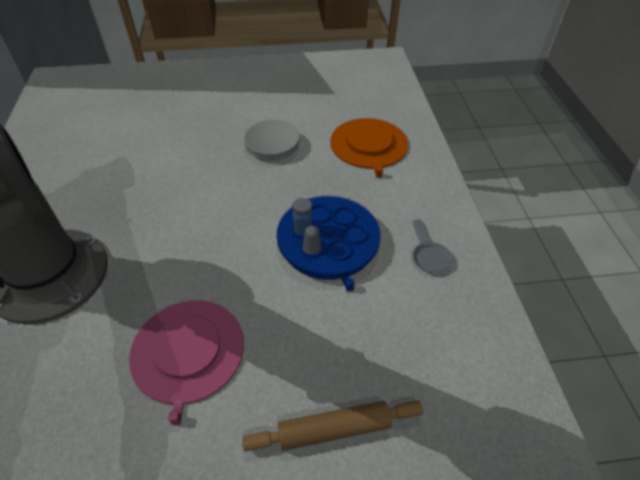

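View pics/c.png

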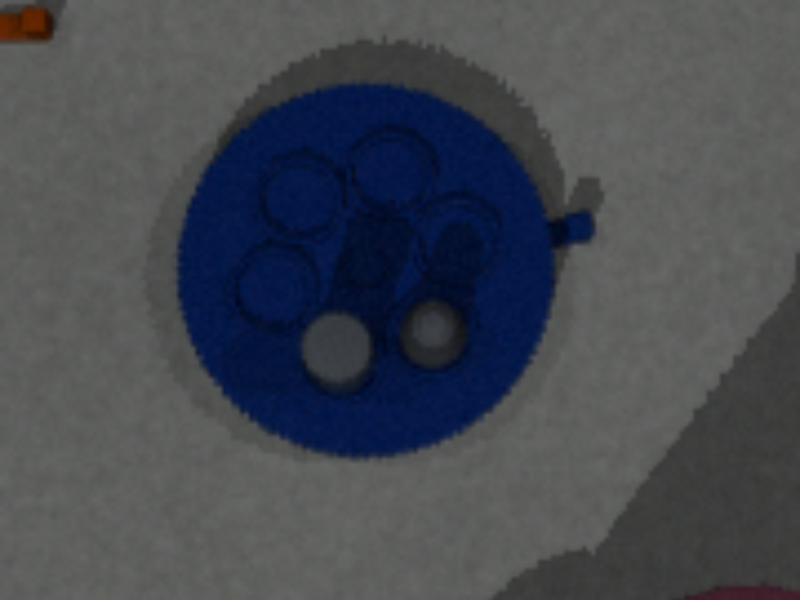

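The blue turntable is the disc at top (312,231), with its tab at (361,221). The orange disc (190,175) and the pink disc (400,340) are decoys. The shaker (327,246) sits about 60° clockwise of the tab and the jar (306,248) about 120°, so the turntable needs two clicks. Next I'll measure it more precisely.

```bash
cat > m.py <<'E'
from h import *
def meas(im,cam):
    h=cv2.cvtColor(im,cv2.COLOR_BGR2HSV)
    m=cv2.inRange(h,(105,120,25),(130,255,255))
    n,l,st,_=cv2.connectedComponentsWithStats(m);k=1+np.argmax(st[1:,4])
    c=max(cv2.findContours((l==k).astype(np.uint8),0,1)[0],key=len)[:,0]
    P=np.array([atz(cam,p,.034)[:2] for p in c])
    w=np.ones(len(P),bool)
    for _ in range(8):
        A=np.c_[2*P[w],np.ones(w.sum())];s=np.linalg.lstsq(A,(P[w]**2).sum(1),rcond=None)[0]
        r=np.sqrt(s[2]+s[0]**2+s[1]**2);w=abs(np.hypot(*(P-s[:2]).T)-r)<.004
    return s[:2],r,m
E
python3 - <<'E'
from m import *
C={}
for cam in("top","side"):
    im=cv2.imread(f"pics/{cam}0.png");C[cam],r,m=meas(im,cam);print(cam,C[cam].round(4),r.round(4))
ta=tri([ray("top",(361.5,221)),ray("side",(349.5,283))]);print("tab",ta.round(3))
c=C["top"]
ang=lambda p:np.degrees(np.arctan2(p[1]-c[1],p[0]-c[0]))
j=atz("top",(306,247.5),.11)
jt=tri([ray("top",(306,247.5)),ray("side",(302,204))]);print("jartop",jt.round(3))
sh=tri([ray("top",(327,244)),ray("side",(311,230))]);print("shaker top",sh.round(3))
for n,p in dict(tab=ta,jar=j,jt=jt,sh=sh).items():print(n,ang(p).round(1),np.hypot(*(p[:2]-c)).round(3))
s=bot.get_obs();q=s["tool_rot"];R=Ro.from_quat([q[1],q[2],q[3],q[0]]).as_matrix();print(R.round(3),s["eef_pos"])
for d in(90,150): 
    a=np.radians(ang(ta)+d);print(d,c+.098*np.array([np.cos(a),np.sin(a)]))
E
```

```text
top [0.586 0.022] 0.11
side [0.588 0.013] 0.1125
tab [ 0.612 -0.11   0.023]
jartop [0.533 0.035 0.11 ]
shaker top [ 0.545 -0.017  0.087]
tab -78.9 0.134
jar 166.4 0.055
jt 166.2 0.055
sh -136.4 0.057
[[-0.932  0.     0.361]
 [-0.361 -0.    -0.932]
 [-0.    -1.     0.   ]] [ 0.24400355 -0.62938569  0.23129781]
90 [0.6822225  0.04076224]
150 [0.61784897 0.11465438]
```

```bash
python3 -m crank '[{"linear":[-0.32,0,-0.23],"dr":[0,0,0],"hand":-1},{"linear":[-0.32,0,-0.23],"dr":[0,0,0],"hand":-1},{"linear":[-0.32,0,-0.23],"dr":[0,0,0],"hand":-1},{"linear":[-0.32,0,-0.23],"dr":[0,0,0],"hand":-1},{"linear":[-0.32,0,-0.23],"dr":[0,0,0],"hand":-1},{"linear":[-0.32,0,-0.23],"dr":[0,0,0],"hand":-1},{"linear":[-0.32,0,-0.23],"dr":[0,0,0],"hand":-1},{"linear":[-0.32,0,-0.23],"dr":[0,0,0],"hand":-1},{"linear":[-0.32,0,-0.23],"dr":[0,0,0],"hand":-1},{"linear":[-0.32,0,-0.23],"dr":[0,0,0],"hand":-1}]'
```

```text
t: 1.73
eef_pos: [0.4626, -0.2935, 0.2317]
tool_rot: [0.133, -0.131, 0.695, -0.694]
contact_force: [0.8, 0.5, 0.4]
gripper_width: -0.004
```

```bash
python3 -m crank '[{"linear":[-0.327,0,-0.237],"dr":[0,0,0],"hand":-1},{"linear":[-0.327,0,-0.237],"dr":[0,0,0],"hand":-1},{"linear":[-0.327,0,-0.237],"dr":[0,0,0],"hand":-1},{"linear":[-0.327,0,-0.237],"dr":[0,0,0],"hand":-1},{"linear":[-0.327,0,-0.237],"dr":[0,0,0],"hand":-1},{"linear":[-0.327,0,-0.237],"dr":[0,0,0],"hand":-1},{"linear":[-0.327,0,-0.237],"dr":[0,0,0],"hand":-1},{"linear":[-0.327,0,-0.237],"dr":[0,0,0],"hand":-1},{"linear":[-0.327,0,-0.237],"dr":[0,0,0],"hand":-1},{"linear":[-0.327,0,-0.237],"dr":[0,0,0],"hand":-1}]'
python3 -m crank '[{"linear":[0,0.03,0],"dr":[0,0,0],"hand":-1},{"linear":[0,0.06,0],"dr":[0,0,0],"hand":-1},{"linear":[0,0.09,0],"dr":[0,0,0],"hand":-1},{"linear":[0,0.12,0],"dr":[0,0,0],"hand":-1},{"linear":[0,0.14,0],"dr":[0,0,0],"hand":-1},{"linear":[0,0.14,0],"dr":[0,0,0],"hand":-1},{"linear":[0,0.14,0],"dr":[0,0,0],"hand":-1}]'
cat > st.py <<'E'
from h import *
s=bot.get_obs();q=s["tool_rot"];print(Ro.from_quat([q[1],q[2],q[3],q[0]]).as_matrix().round(3),s["eef_pos"],s["contact_force"])
bot.read_camera("wrist")
s=bot.get_obs();im=bot.read_camera("wrist");import sys;cv2.imwrite(sys.argv[1],im)
E
python3 st.py pics/w1.png
```

```text
t: 2.57
eef_pos: [0.6798, 0.0446, 0.2313]
tool_rot: [0.132, -0.131, 0.695, -0.694]
contact_force: [-0.2, -0.6, 0.2]
gripper_width: 0.0
t: 3.15
eef_pos: [0.6779, 0.0398, 0.0906]
tool_rot: [0.129, -0.131, 0.695, -0.695]
contact_force: [0.3, -0.0, 0.9]
gripper_width: 0.003
[[-0.932 -0.002  0.361]
 [-0.361 -0.    -0.932]
 [ 0.002 -1.    -0.001]] [0.67785954 0.03977605 0.09057064] [ 0.25354013 -0.04096295  0.92380672]
```

View pics/w1.png

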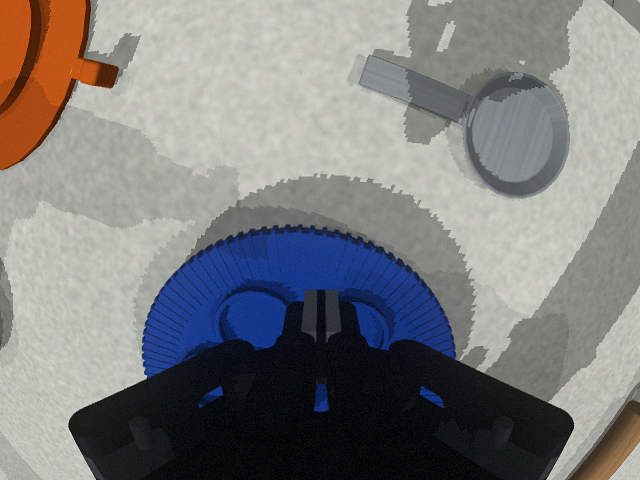

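The shut fingers are over the disc, between two seats, and the far rim arc (about 145–455, 228) is clear. I'll fit that rim to refine the axis position.

```bash
python3 - <<'E'
from h import *
from scipy.optimize import least_squares
im=cv2.imread("pics/w1.png");c=bot.camera_params("wrist");K=np.array(c["K"]);H=np.array(c["hand_eye"])
s=bot.get_obs();q=s["tool_rot"];R=Ro.from_quat([q[1],q[2],q[3],q[0]]).as_matrix();p=np.array(s["eef_pos"])
m=cv2.inRange(cv2.cvtColor(im,cv2.COLOR_BGR2HSV),(105,120,25),(130,255,255))
P=[]
for u in range(165,436,5):
    v=np.argmax(m[:,u]>0);x=(u-K[0,2])/K[0,0];y=(v-K[1,2])/K[1,1];r=np.hypot(x,y)
    d=np.array([x/r*np.sin(r),y/r*np.sin(r),np.cos(r)]);d=R@H[:3,:3]@d;o=R@H[:3,3]+p
    P.append((o+d*(.034-o[2])/d[2])[:2])
P=np.array(P)
f=least_squares(lambda a:np.hypot(*(P-a).T)-.112,[.587,.02],loss="soft_l1",f_scale=.001);print(f.x,abs(f.fun).mean())
d=p[:2]-f.x;print(np.hypot(*d),np.degrees(np.arctan2(d[1],d[0])))
E
```

```text
[0.58959575 0.02279368] 0.0006322199550503595
0.09183428842167361 10.858928073020056
```

```bash
python3 -m crank '[{"linear":[-0.009,0.02,0],"dr":[0,0,0],"hand":-1},{"linear":[-0.009,0.04,0],"dr":[0,0,0],"hand":-1},{"linear":[-0.009,0.05,0],"dr":[0,0,0],"hand":-1},{"linear":[-0.009,0.05,0],"dr":[0,0,0],"hand":-1},{"linear":[-0.009,0.05,0],"dr":[0,0,0],"hand":-1}]'
python3 -m crank '[{"linear":[0,0.004,0],"dr":[0,0,0],"hand":-1},{"linear":[0,0.007,0],"dr":[0,0,0],"hand":-1},{"linear":[0,0.007,0],"dr":[0,0,0],"hand":-1},{"linear":[0,0.007,0],"dr":[0,0,0],"hand":-1}]'
```

```text
t: 3.67
eef_pos: [0.6872, 0.043, 0.0423]
tool_rot: [-0.13, 0.13, -0.695, 0.695]
contact_force: [-0.3, -0.7, -0.0]
gripper_width: 0.002
t: 4.0
eef_pos: [0.687, 0.0431, 0.0347]
tool_rot: [-0.13, 0.13, -0.695, 0.695]
contact_force: [0.7, -0.7, -0.2]
gripper_width: -0.001
```

```bash
python3 -m crank '[{"linear":[0,0.002,0],"dr":[0,0,0],"hand":-1},{"linear":[0,0.003,0],"dr":[0,0,0],"hand":-1},{"linear":[0,0.003,0],"dr":[0,0,0],"hand":-1}]'
```

```text
t: 4.25
eef_pos: [0.6874, 0.0429, 0.034]
tool_rot: [-0.13, 0.13, -0.695, 0.695]
contact_force: [-6.8, -2.3, 15.9]
gripper_width: 0.001
```

```bash
python3 - <<'E'
import numpy as np
C=np.array([.5885,.0215]);r=.1
P=lambda a:r*np.array([np.cos(np.radians(a)),np.sin(np.radians(a))])
M=np.array([[-.932,-.361],[.361,-.932]])
for a0 in(12,42,72,102):
    print(a0,[(M@(P(a0+3*k)-P(a0))).round(4).tolist() for k in range(1,11)])
E
```

```text
12 [[-0.0007, -0.0052], [-0.0011, -0.0104], [-0.0013, -0.0156], [-0.0012, -0.0209], [-0.0008, -0.0261], [-0.0001, -0.0313], [0.0008, -0.0364], [0.002, -0.0415], [0.0035, -0.0465], [0.0053, -0.0515]]
42 [[0.002, -0.0048], [0.0042, -0.0096], [0.0067, -0.0142], [0.0094, -0.0186], [0.0124, -0.023], [0.0156, -0.0271], [0.0189, -0.0311], [0.0225, -0.0349], [0.0263, -0.0385], [0.0303, -0.0419]]
72 [[0.0041, -0.0032], [0.0084, -0.0062], [0.0129, -0.0089], [0.0175, -0.0114], [0.0222, -0.0137], [0.027, -0.0157], [0.032, -0.0175], [0.037, -0.019], [0.0421, -0.0202], [0.0472, -0.0212]]
102 [[0.0052, -0.0007], [0.0104, -0.0011], [0.0156, -0.0013], [0.0209, -0.0012], [0.0261, -0.0008], [0.0313, -0.0001], [0.0364, 0.0008], [0.0415, 0.002], [0.0465, 0.0035], [0.0515, 0.0053]]
```

```bash
python3 -m crank '[{"linear":[-0.0007,0.0005,-0.0052],"dr":[0,0,0],"hand":-1},{"linear":[-0.0011,0.0005,-0.0104],"dr":[0,0,0],"hand":-1},{"linear":[-0.0013,0.0005,-0.0156],"dr":[0,0,0],"hand":-1},{"linear":[-0.0012,0.0005,-0.0209],"dr":[0,0,0],"hand":-1},{"linear":[-0.0008,0.0005,-0.0261],"dr":[0,0,0],"hand":-1},{"linear":[-0.0001,0.0005,-0.0313],"dr":[0,0,0],"hand":-1},{"linear":[0.0008,0.0005,-0.0364],"dr":[0,0,0],"hand":-1},{"linear":[0.002,0.0005,-0.0415],"dr":[0,0,0],"hand":-1},{"linear":[0.0035,0.0005,-0.0465],"dr":[0,0,0],"hand":-1},{"linear":[0.0053,0.0005,-0.0515],"dr":[0,0,0],"hand":-1}]'
cat > look.py <<'E'
from m import *
import sys
ims={c:bot.read_camera(c) for c in("top","side")}
cv2.imwrite(sys.argv[1],cv2.resize(ims["side"][170:310,240:420],None,fx=4,fy=4))
cv2.imwrite(sys.argv[1].replace(".png","t.png"),cv2.resize(ims["top"][170:290,250:380],None,fx=4,fy=4))
C=np.array([.5885,.0215])
for n in("jar_mid","shaker_mid"):
    L={c:bot.place_of(c,n) for c in("top","side")}
    for c,z in(("top",.072 if n[0]=="j" else .064),("side",.072 if n[0]=="j" else .064)):
        for x in L[c][:2]:
            p=atz(c,x["xy"],z)[:2]-C;print(n,c,round(x["score"],2),np.round(x["xy"]),"rel tab",np.degrees(np.arctan2(p[1],p[0])).round(0)+79,"r",np.hypot(*p).round(3))
print(bot.get_obs()["t"],bot.get_obs()["contact_force"])
E
python3 look.py pics/s1.png
```

```text
t: 5.08
eef_pos: [0.6668, 0.089, 0.034]
tool_rot: [-0.132, 0.127, -0.695, 0.695]
contact_force: [1.3, -0.5, 12.1]
gripper_width: -0.002
jar_mid side 0.81 [303. 223.] rel tab -96.0 r 0.055
jar_mid side 0.64 [326. 226.] rel tab -35.0 r 0.019
shaker_mid top 0.39 [333. 238.] rel tab -39.0 r 0.062
shaker_mid side 0.61 [325. 244.] rel tab -26.0 r 0.062
5.3833 [-0.82662985  0.21040885 14.2921381 ]
```

The disc is following the finger: it has turned about 30° and is near the mid-point. I'll continue the arc.

```bash
python3 -m crank '[{"linear":[0.002,0,-0.0048],"dr":[0,0,0],"hand":-1},{"linear":[0.0042,0,-0.0096],"dr":[0,0,0],"hand":-1},{"linear":[0.0067,0,-0.0142],"dr":[0,0,0],"hand":-1},{"linear":[0.0094,0,-0.0186],"dr":[0,0,0],"hand":-1},{"linear":[0.0124,0,-0.023],"dr":[0,0,0],"hand":-1},{"linear":[0.0156,0,-0.0271],"dr":[0,0,0],"hand":-1},{"linear":[0.0189,0,-0.0311],"dr":[0,0,0],"hand":-1},{"linear":[0.0225,0,-0.0349],"dr":[0,0,0],"hand":-1},{"linear":[0.0263,0,-0.0385],"dr":[0,0,0],"hand":-1},{"linear":[0.0303,0,-0.0419],"dr":[0,0,0],"hand":-1}]'
python3 look.py pics/s2.png
```

```text
t: 6.22
eef_pos: [0.6233, 0.1189, 0.034]
tool_rot: [0.133, -0.127, 0.695, -0.695]
contact_force: [1.8, 1.3, 13.1]
gripper_width: -0.001
jar_mid top 0.77 [328. 244.] rel tab -57.0 r 0.061
jar_mid side 0.75 [312. 236.] rel tab -55.0 r 0.058
shaker_mid top 0.7 [333. 228.] rel tab -14.0 r 0.055
shaker_mid side 0.59 [339. 244.] rel tab 1.0 r 0.064
6.5167 [-0.22446211  1.32520388 13.64555596]
```

View pics/s2.png

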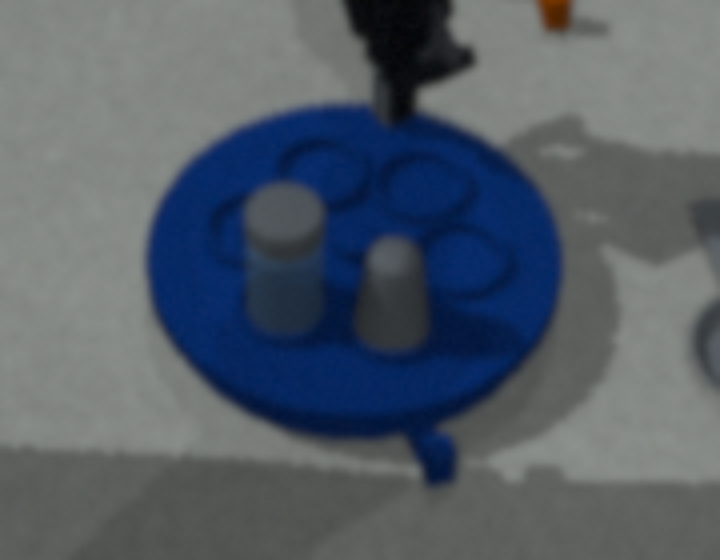

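The picture shows one click done, with the shaker (395,300) nearly at the tab (435,455) and the jar (285,260) one seat clockwise of it. Second click now.

```bash
python3 -m crank '[{"linear":[0.0041,0,-0.003],"dr":[0,0,0],"hand":-1},{"linear":[0.0084,0,-0.0057],"dr":[0,0,0],"hand":-1},{"linear":[0.013,0,-0.0081],"dr":[0,0,0],"hand":-1},{"linear":[0.0177,0,-0.0103],"dr":[0,0,0],"hand":-1},{"linear":[0.0224,0,-0.0122],"dr":[0,0,0],"hand":-1},{"linear":[0.0272,0,-0.0139],"dr":[0,0,0],"hand":-1},{"linear":[0.0323,0,-0.0155],"dr":[0,0,0],"hand":-1},{"linear":[0.0374,0,-0.0167],"dr":[0,0,0],"hand":-1},{"linear":[0.0425,0,-0.0177],"dr":[0,0,0],"hand":-1},{"linear":[0.0477,0,-0.0185],"dr":[0,0,0],"hand":-1}]'
python3 look.py pics/s3.png
```

```text
t: 7.35
eef_pos: [0.5728, 0.1204, 0.034]
tool_rot: [0.134, -0.127, 0.696, -0.694]
contact_force: [3.0, 3.9, 13.2]
gripper_width: -0.004
jar_mid top 0.74 [332. 236.] rel tab -36.0 r 0.056
jar_mid top 0.43 [328. 215.] rel tab 26.0 r 0.053
jar_mid side 0.87 [323. 237.] rel tab -32.0 r 0.051
jar_mid side 0.49 [348. 237.] rel tab 21.0 r 0.061
shaker_mid top 0.63 [329. 217.] rel tab 21.0 r 0.052
shaker_mid side 0.91 [351. 236.] rel tab 31.0 r 0.059
7.65 [-0.2703118   3.06343695 15.71635   ]
```

```bash
python3 -m crank '[{"linear":[0.0052,0,-0.0007],"dr":[0,0,0],"hand":-1},{"linear":[0.0104,0,-0.0011],"dr":[0,0,0],"hand":-1},{"linear":[0.0156,0,-0.0013],"dr":[0,0,0],"hand":-1},{"linear":[0.0209,0,-0.0012],"dr":[0,0,0],"hand":-1},{"linear":[0.0261,0,-0.0008],"dr":[0,0,0],"hand":-1},{"linear":[0.0313,0,-0.0001],"dr":[0,0,0],"hand":-1},{"linear":[0.0364,0,0.0008],"dr":[0,0,0],"hand":-1},{"linear":[0.0415,0,0.002],"dr":[0,0,0],"hand":-1},{"linear":[0.0465,0,0.0035],"dr":[0,0,0],"hand":-1}]'
python3 look.py pics/s4.png
```

```text
t: 8.4
eef_pos: [0.53, 0.0997, 0.0339]
tool_rot: [0.133, -0.128, 0.696, -0.694]
contact_force: [-0.7, 2.6, 17.0]
gripper_width: -0.001
jar_mid top 0.55 [334. 222.] rel tab 2.0 r 0.058
jar_mid top 0.2 [466. 246.] rel tab -19.0 r 0.398
jar_mid side 0.76 [336. 238.] rel tab -2.0 r 0.052
jar_mid side 0.37 [328. 230.] rel tab -23.0 r 0.029
shaker_mid top 0.53 [320. 208.] rel tab 57.0 r 0.055
shaker_mid side 0.77 [354. 228.] rel tab 53.0 r 0.055
8.7 [-2.97570628  1.58375148 19.92094339]
```

View pics/s4.png

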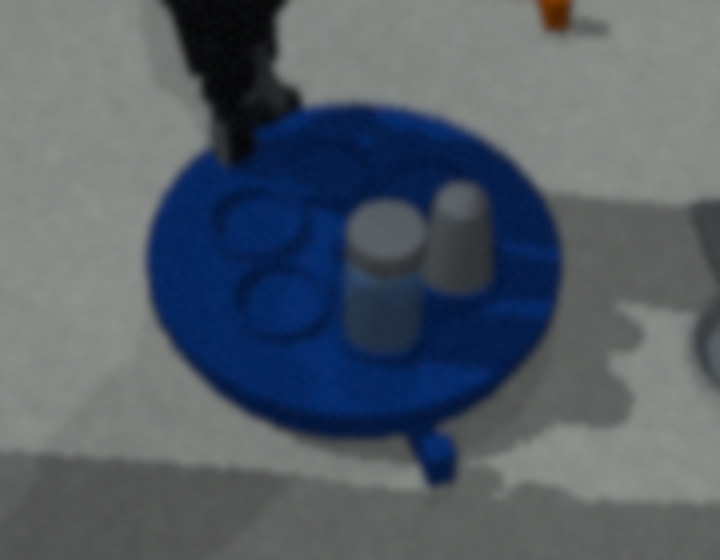

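The jar (385,280) now stands in line with the tab (435,455), just short of rest. I'll lift straight up so the detent can settle.

```bash
python3 -m crank '[{"linear":[0,-0.01,0],"dr":[0,0,0],"hand":-1},{"linear":[0,-0.03,0],"dr":[0,0,0],"hand":-1},{"linear":[0,-0.06,0],"dr":[0,0,0],"hand":-1},{"linear":[0,-0.09,0],"dr":[0,0,0],"hand":-1},{"linear":[0,-0.12,0],"dr":[0,0,0],"hand":-1},{"linear":[0,-0.15,0],"dr":[0,0,0],"hand":-1},{"linear":[0,-0.15,0],"dr":[0,0,0],"hand":-1},{"linear":[0,-0.15,0],"dr":[0,0,0],"hand":-1},{"linear":[0,-0.15,0],"dr":[0,0,0],"hand":-1},{"linear":[0,-0.15,0],"dr":[0,0,0],"hand":-1}]'
python3 look.py pics/s5.png; python3 look.py pics/s6.png; python3 -c "
import cv2;print(abs(cv2.imread('pics/s5.png').astype(int)-cv2.imread('pics/s6.png')).max())"
```

```text
t: 9.53
eef_pos: [0.5257, 0.0969, 0.1796]
tool_rot: [-0.129, 0.131, -0.695, 0.695]
contact_force: [0.4, -0.4, 0.0]
gripper_width: 0.003
jar_mid top 0.48 [333. 224.] rel tab -3.0 r 0.055
jar_mid side 0.78 [340. 240.] rel tab 2.0 r 0.06
shaker_mid top 0.74 [320. 212.] rel tab 52.0 r 0.045
shaker_mid side 0.78 [357. 224.] rel tab 66.0 r 0.058
9.8333 [ 0.97419331 -0.35292717  1.06453712]
jar_mid top 0.56 [334. 223.] rel tab -1.0 r 0.057
jar_mid side 0.85 [336. 240.] rel tab -5.0 r 0.057
jar_mid side 0.41 [330. 229.] rel tab -15.0 r 0.027
shaker_mid top 0.64 [320. 210.] rel tab 53.0 r 0.05
shaker_mid top 0.19 [334. 222.] rel tab 1.0 r 0.059
shaker_mid side 0.65 [357. 229.] rel tab 55.0 r 0.061
10.1333 [ 0.95850633 -0.99309677  0.38069995]
22
```

View pics/s6.png

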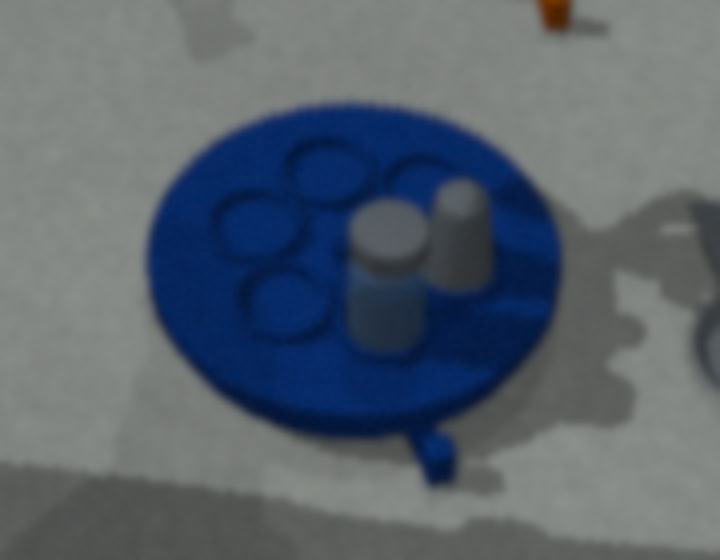

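View pics/s6t.png

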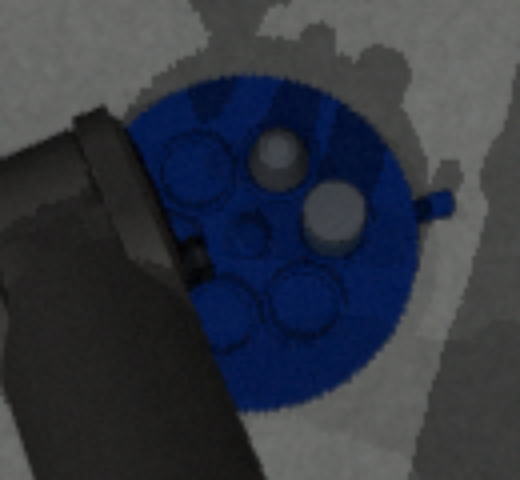

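Both views show the jar upright on the hub–tab line, the shaker standing in the next seat, and the arm clear. I'll hand in.

```bash
python3 -c "
from station import bot
print(bot.hand_in(), bot.get_obs()['t'])"
```

```text
the job is handed in; nothing more can be done
the job is handed in; nothing more can be done
```

The jar is at the pointer tab, and I handed the job in at about 10 s of the 51 s allowed. I pressed the shut fingertips on the knurled band with about 12–20 N and dragged the disc anticlockwise through two clicks (120°). Then I lifted straight up so it could settle.

- **Jar and shaker:** the last pictures show the jar upright on the line from the hub to the tab. The networks' readings put it −5° to +2° off that line and 55–60 mm from the axis. The shaker stands in the next seat, read at 52–66° past the tab and 45–61 mm out.
- **Disagreement:** the top camera's 45 mm for the shaker is below the 48 mm limit. I put that down to network noise, because the next top reading was 50 mm, the side camera gave 58–61 mm, and the picture shows it in its ring.
- **At rest and clear:** two frames 0.3 s apart looked the same apart from some pixel noise (up to 22 levels out of 255). The arm was 0.15 m above the disc with no clear contact force, about 1 N of sensor noise.
- **Not measured again:** I did not re-check the rolling pin, saucers and spoon rest at the end. The arm stayed high over the table and came down only on the band.

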